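# Reset the red peak pointer at the laser marking bench

### The arm

A 6-joint arm with a two-finger parallel gripper is mounted at the origin on the work surface. World frame = base frame: x ahead of the robot, y to its left, z up, the work surface at z = 0. Lengths are in m, angles in rad, forces in N, time in s.
With the tool pointing down it reaches from about 0.275 to 0.825 m from the base axis. Payload 4.9 kg.
Tool frame: the origin (TCP) lies midway between the tips of the shut fingers; the grasp point (between the pads) lies 19 mm behind it (bot.grip_depth is the distance from the TCP to the grasp point, in m); z points along the fingers, y is the line along which they close (so a half turn about z gives the same grasp; the last joint's range is limited). The gripper opens to 85 mm and grips with 20 to 120 N. Pads are 22 mm wide; open, the fingers measure 114 mm over their backs; the gripper's body (76 mm by 85 mm) begins 54 mm behind the grasp point. The pads swing forward as they close: fully open they stand 13 mm farther back than shut.
Start: joints at [-1.375, 0.326, -0.193, 1.052, 0, 1.437], TCP at [0.178, -0.52, 0.231] pointing down, gripper open.
Joint ranges: [-2.65, 2.65], [-0.97, 1.79], [-1.3, 1.35], [-1.93, 2.1], [-1.47, 1.37], [-3.14, 3.14]. Speed limits (rad/s): [2.57, 2.57, 3.14, 3.14, 3.14, 3.14].

### API

Orientations are given as a unit quaternion [w, x, y, z].
In Python, from cell import bot gives the robot as it stands. Calls block until the motion is done:
- bot.move_pose(position, orientation): joint-space move of the TCP to a pose.
- bot.move_linear(position, speed=0.15, rotation=None, until_force=None): straight line of the TCP; rotation=None keeps the orientation; speed is the mean speed in m/s. With until_force (N) it stops when the force on the tool has changed by that much, and returns True; else False.
- bot.goto_joints(angles): joint-space move.
- bot.set_gripper(opening, grasp_force=None): opening from 0.0 (shut) to 1.0 (fully open); grasp_force is the grip in N (None keeps the last); returns when the fingers have stopped.
- bot.wait(seconds).
- bot.solve_ik(position, orientation): joint angles nearest the present ones, or None.
- bot.camera(name): name is "scene" or "side" or "wrist"; returns the picture (480x640x3 uint8, red, green, blue); there is no depth.
- bot.calibration(name): a dict with "mtx" (3x3 intrinsics, pixels), "extrinsics" (4x4, takes a point from world to camera coordinates); the wrist camera has in their place "hand_eye" (4x4, takes a point from camera to tool coordinates, whose origin is the TCP and whose axes are the flange's). Camera axes: x right, y down, z forward; pixel columns grow to the right and rows downward; lengths in m; the calibration is good to about 2 mm. A picture is of the moment at which its call begins: read the wrist's pose just before it. calibration takes no time and is no camera call.
A pose or a line that the arm cannot do raises bot.PlanningError and nothing moves.
- bot.close_job(): hands the job in; it is judged then, once.
Trained networks look in the newest picture that a camera, given by its name, has taken for a name from the list of things; names that differ only in an ending like _2 or _b are one class to them, and where a whole thing is asked for, a point or a joint stands for the part that bears it (a point fixed in the world has none). Each returns a list of dicts, best first, with "confidence" (0 to 1); they miss things now and then, are a little off and sometimes report something else, mostly with a low value. They report only what shows in the picture. A call takes as long as a camera call.
- bot.search_frame(camera, thing): "bbox" ([left, top, width, height] in pixels, round what is visible of it).
Readings, each from a call of its own:
- bot.read_clock(): time.
- bot.read_joint_positions(): joint angles.
- bot.read_joint_vel(): joint speeds.
- bot.read_joint_efforts(): joint torques, N m.
- bot.read_position(): TCP position.
- bot.read_tool_rot(): TCP orientation.
- bot.read_ft_force(): force on the tool from outside, world axes, zero at the start.
- bot.read_moment(): the same for the moment, N m.
- bot.read_gripper_width(): opening from 0.0 (shut) to 1.0 (fully open).
- bot.read_finger_force(): force on a finger pad.
Only numpy, scipy, OpenCV 4.12 (cv2) and the standard library are available. Lean on these libraries where they do the work, as an engineer would, in place of code of your own. Each camera call takes 0.05 s, during which the arm holds its last target. There are 200 camera calls.

### The job

Before the next marking job, reset the peak pointer of the extraction gauge, the one with the red knob: turn the red knob counter-clockwise (seen from above) until its pointer is back at the zero stop pin, then let go and leave it there. Leave the black knob of the other gauge as it is.

Things in the scene. Friction and masses are not known exactly. Their poses are not given: they have to be found in the camera images.
- red_knob (a joint): Angle (rad) of the red knob on its fixed gauge, a blue-topped white box 166 x 166 mm with a white dial face up, 53 mm above the bench. 0 = pointer at the zero stop (hard; a dark pin 9 mm high, 52 mm from the axis, beside the dial's green zero mark); grows clockwise seen from above, to 2.2. No spring, about 0.04 N m of friction: it stays where left.
- red_grip (a point): Point on the red knob's upright axis, half-way up its finger bar, 83 mm above the bench. Bar 46 mm long, 16 mm wide, 64 to 94 mm above the bench, over a red round skirt 50 mm across (56 to 64 mm). Turns with the knob: x along the bar towards the pointer, y across the 16 mm (the way to pinch), z up. The flat red pointer ends 56 mm from the axis, 60 mm above the bench.
- black_knob (a joint): Angle (rad) of the black knob on the second gauge, which is of the same build, size and direction of turning. Not to be turned.
- black_tip (a point): Tip of the black knob's pointer, 56 mm from that knob's axis and 59 mm above the bench; its x axis points outward along the pointer, away from that knob's axis.

How it is judged:
By the outcome, as a careful person would: the job done as asked, in the order asked, and still so for the second after the job is handed in, with the robot touching nothing.
It also fails if it takes over 32 s, if anything falls off the work surface, if the arm or the gripper's body presses on something with over 40 N, if the wrist force passes 120 N, or if a joint passes its speed limit or range.

## Working session

There is one attempt and no reset: what is moved stays moved. The work goes in short steps, each a Python script; the robot and the scene stay as the last script left them, time stands still between calls to the robot, and variables do not carry over. Pictures are saved under pics/ and viewed, at most 10 in all, crops included, and the job is handed in when it is done.

```bash
mkdir -p pics; python3 - <<'E'
from cell import bot
import cv2, numpy as np
for c in ("scene","side"):
    im=bot.camera(c); cv2.imwrite(f"pics/{c}.png",im[:,:,::-1])
    k=bot.calibration(c); print(c,k["mtx"].tolist(),np.round(k["extrinsics"],4).tolist())
    for t in ("red_knob","red_grip","black_knob","black_tip"):
        print(t,[(np.round(d["bbox"]).tolist(),round(d["confidence"],2)) for d in bot.search_frame(c,t)][:3])
print(bot.read_clock(),bot.calibration("wrist"))
E
```

```text
scene [[492.8256301249353, 0.0, 327.7647391818649], [0.0, 492.8256301249353, 236.7904988673967], [0.0, 0.0, 1.0]] [[-0.0426, 0.999, -0.0091, 0.0122], [0.7541, 0.0262, -0.6562, -0.3577], [-0.6553, -0.0348, -0.7545, 1.2291], [0.0, 0.0, 0.0, 1.0]]
red_knob [([369.0, 229.0, 48.0, 30.0], 0.8)]
red_grip []
black_knob [([197.0, 232.0, 49.0, 28.0], 0.75)]
black_tip [([198.0, 230.0, 46.0, 31.0], 0.75)]
side [[533.0755395632062, 0.0, 305.8192409057365], [0.0, 533.0755395632062, 239.67393537185538], [0.0, 0.0, 1.0]] [[-0.7532, -0.6577, -0.0097, 0.4309], [-0.3181, 0.3771, -0.8699, 0.2666], [0.5757, -0.6521, -0.4932, 0.4732], [0.0, 0.0, 0.0, 1.0]]
red_knob [([231.0, 282.0, 55.0, 46.0], 0.82)]
red_grip [([232.0, 280.0, 54.0, 44.0], 0.7), ([359.0, 203.0, 32.0, 36.0], 0.16)]
black_knob [([360.0, 204.0, 33.0, 32.0], 0.84)]
black_tip [([363.0, 205.0, 29.0, 33.0], 0.8)]
0.5 {'mtx': array([[396.97228248,   0.        , 326.7715562 ],
       [  0.        , 396.97228248, 240.14751683],
       [  0.        ,   0.        ,   1.        ]]), 'hand_eye': array([[-1.06680118e-03, -9.59271302e-01, -2.82484390e-01,
         7.16137595e-02],
       [ 9.99999397e-01, -1.09742497e-03, -4.98160219e-05,
        -8.25437802e-04],
       [-2.62218345e-04, -2.82484273e-01,  9.59271894e-01,
        -1.44326599e-01],
       [ 0.00000000e+00,  0.00000000e+00,  0.00000000e+00,
         1.00000000e+00]])}
```

View pics/scene.png

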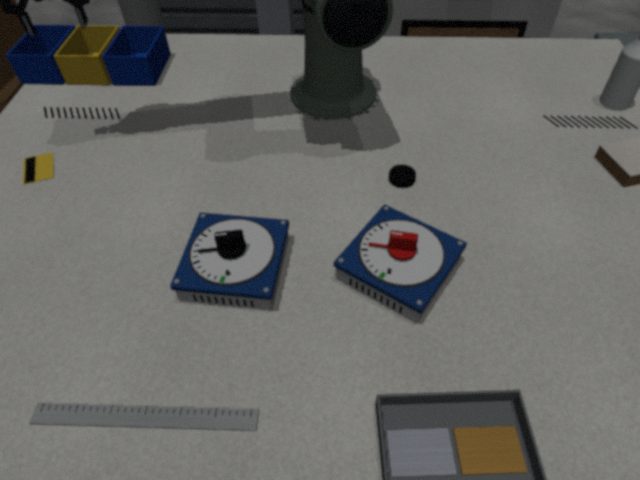

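View pics/side.png

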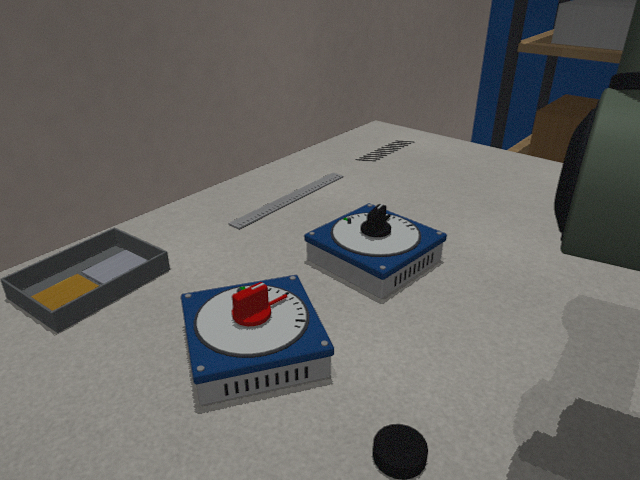

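The scene shows the red gauge at right: dial centre about (402,252), pointer tip (369,245) and green zero mark (382,275). The black gauge is at left, around (230,250). The side view agrees. Next I'll locate the axis and look from above with the wrist camera.

```bash
cat > h.py <<'E'
from cell import bot
import cv2, numpy as np
from scipy.spatial.transform import Rotation as R
def quat(yaw):  # tool down, tool x axis at world angle yaw
    q=(R.from_euler('z',yaw)*R.from_euler('x',np.pi)).as_quat(); return [q[3],q[0],q[1],q[2]]
def rotm(q): return R.from_quat([q[1],q[2],q[3],q[0]]).as_matrix()
def plane(uv,z,K,E):
    Rm,t=E[:3,:3],E[:3,3]; c=-Rm.T@t; d=Rm.T@np.linalg.inv(K)@[uv[0],uv[1],1]
    return c+d*(z-c[2])/d[2]
def wrist():
    p=np.array(bot.read_position()); Q=rotm(bot.read_tool_rot()); im=bot.camera("wrist")
    k=bot.calibration("wrist"); T=np.eye(4); T[:3,:3]=Q; T[:3,3]=p
    return im,k["mtx"],np.linalg.inv(T@k["hand_eye"])
E
python3 - <<'E'
from h import *
for c,pts in (("scene",[(402,252,.053),(369,245,.06),(382,275,.053)]),("side",[(252,319,.054),(286,295,.06),(242,289,.053)])):
    k=bot.calibration(c); print(c,[np.round(plane(p[:2],p[2],k["mtx"],k["extrinsics"]),3).tolist() for p in pts])
k=bot.calibration("scene"); C=plane((402,252),.053,k["mtx"],k["extrinsics"]); P=plane((369,245),.06,k["mtx"],k["extrinsics"])
a=np.arctan2(*(P-C)[1::-1]); print("pointer ang",a)
for y in (a,a+np.pi):
    for d in (0,.6,1.2):
        s=bot.solve_ik([C[0],C[1],.067],quat(y+d)); print(y+d,None if s is None else np.round(s,2))
# look from above, camera offset along tool x
y=a+np.pi/2
yaw=0.0
pos=[C[0]-0.0,C[1],.25]
bot.move_pose(pos,quat(yaw))
im,K,E=wrist(); cv2.imwrite("pics/w1.png",im[:,:,::-1])
for t in ("red_knob","red_grip"): print([(np.round(d["bbox"]).tolist(),round(d["confidence"],2)) for d in bot.search_frame("wrist",t)][:3])
np.savez("w1.npz",K=K,E=E); print(bot.read_clock())
E
```

```text
scene [[0.55, 0.136, 0.053], [0.542, 0.081, 0.06], [0.599, 0.101, 0.053]]
side [[0.541, 0.138, 0.054], [0.538, 0.078, 0.06], [0.6, 0.1, 0.053]]
pointer ang -1.7050223449976647
-1.7050223449976647 [ 0.11  0.51 -0.36  0.69  0.   -1.32]
-1.1050223449976646 [ 0.11  0.51 -0.36  0.69  0.   -1.92]
-0.5050223449976647 [ 0.11  0.51 -0.36  0.69  0.   -2.52]
1.4365703085921284 [ 0.11  0.51 -0.36  0.69  0.    1.82]
2.0365703085921285 [ 0.11  0.51 -0.36  0.69  0.    1.22]
2.6365703085921286 [ 0.11  0.51 -0.36  0.69  0.    0.62]
[([299.0, 188.0, 97.0, 58.0], 0.57)]
[([299.0, 186.0, 97.0, 60.0], 0.77)]
4.35
```

View pics/w1.png

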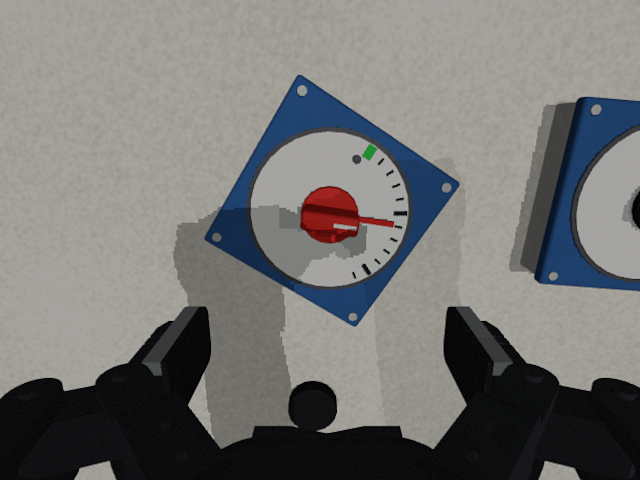

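The wrist view shows the red gauge, with screws at (302,90), (447,188), (353,317) and (217,237). The pointer tip is at (393,224), the green mark at (370,152) and the pin at (357,159). Next: grasp and turn counter-clockwise until the moment rises.

```bash
python3 - <<'E'
from h import *
d=np.load("w1.npz"); K,E=d["K"],d["E"]
S=np.array([plane(p,.053,K,E) for p in [(302,90),(447,188),(353,317),(217,237)]])
C=S.mean(0); P=plane((393,224),.06,K,E); G=plane((370,152),.053,K,E); pin=plane((357,159),.058,K,E)
an=lambda p:np.arctan2(p[1]-C[1],p[0]-C[0])
print(C,(S[0]+S[2])/2,(S[1]+S[3])/2,[np.linalg.norm((p-C)[:2]) for p in (P,G,pin)],an(P),an(G),an(pin))
a,g=an(P),an(G)
yaw=a+np.pi
bot.move_pose([C[0],C[1],.15],quat(yaw))
bot.set_gripper(0.6,30)
h=bot.move_linear([C[0],C[1],.068],speed=.08,until_force=8)
print("touch",h,bot.read_position(),bot.read_clock())
if not h:
    bot.set_gripper(0.0,30); print(bot.read_gripper_width()*85,bot.read_finger_force(),bot.read_ft_force(),bot.read_moment())
    m0=np.array(bot.read_moment()); q0=np.array(bot.read_joint_positions()); q=q0.copy()
    tot=g-a; print("to turn",tot)
    q[5]=q0[5]-(tot-.15); bot.goto_joints(q.tolist())
    print(bot.read_moment()-m0,bot.read_clock())
    for i in range(12):
        q[5]-=.04; bot.goto_joints(q.tolist())
        m=(np.array(bot.read_moment())-m0)[2]; print(round(q0[5]-q[5],3),round(m,3),np.round(bot.read_ft_force(),1))
        if abs(m)>.35: break
im,_,_=wrist(); cv2.imwrite("pics/w2.png",im[:,:,::-1]); print(bot.read_clock())
E
```

```text
[0.54549183 0.1337016  0.053     ] [0.545551   0.13386865 0.053     ] [0.54543266 0.13353454 0.053     ] [np.float64(0.055441325525174376), np.float64(0.062248381959647756), np.float64(0.05208182290689283)] -1.7232941346295116 -0.5743246336403564 -0.4492383783187917
touch False [0.5460088  0.13376197 0.06853908] 9.975
15.319330023524584 32.00525879859924 [ 0.3594039  -0.7904988   3.43479104] [-0.03244544 -0.03417026 -0.012758  ]
to turn 1.1489695009891552
[-0.12562621  0.03462605 -0.0210541 ] 11.325
1.039 0.064 [-0.1 -0.3  1.4]
1.079 0.04 [0.9 0.3 1.3]
1.119 0.023 [ 1.2 -0.9  1.9]
1.159 -0.143 [-0.9 -0.9  2.3]
1.199 -0.841 [ 0.1 -1.4  3. ]
12.625
```

View pics/w2.png

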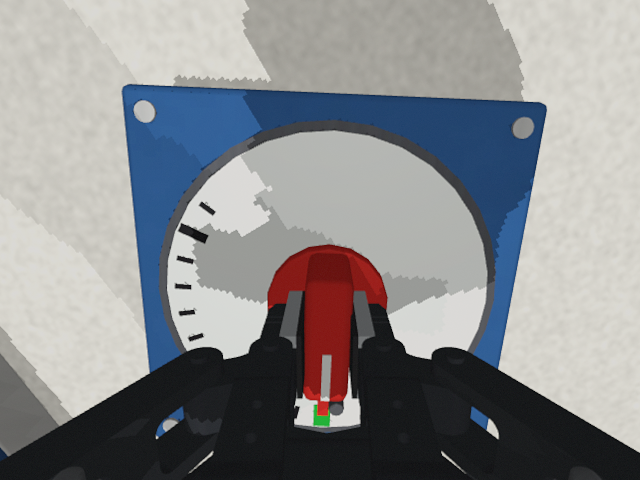

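The pointer is against the pin at the green mark, and the moment rose to 0.84 N m. I'll relax part of that load, release, retreat and check.

```bash
python3 - <<'E'
from h import *
q=np.array(bot.read_joint_positions())
q[5]+=.03; bot.goto_joints(q.tolist()); print(bot.read_moment())
bot.set_gripper(0.6); p=np.array(bot.read_position())
bot.move_linear([p[0],p[1],.16],speed=.08)
bot.move_pose([p[0],p[1],.25],quat(0.0))
im,K,E=wrist(); cv2.imwrite("pics/w3.png",cv2.resize(im[60:340,180:500,::-1],None,fx=2,fy=2)); np.savez("w3.npz",K=K,E=E)
print(bot.read_clock())
E
```

```text
[-0.27421429 -0.13992708 -0.00355454]
17.7417
```

View pics/w3.png

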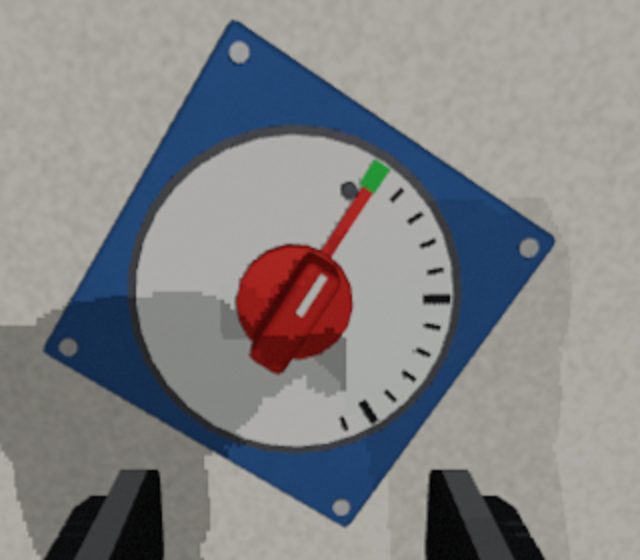

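The pointer lies against the pin and in line with the green mark, at crop position (366,190), and the gripper is clear.

```bash
python3 -c "
from cell import bot
bot.wait(0.3);print(bot.close_job())"
```

```text
the job is handed in; nothing more can be done
None
```

The red knob is turned counter-clockwise until its pointer rests at the zero stop pin, the gripper has let go and is clear, the black knob was not touched, and the job was handed in at about 18 s of the 32 s allowed.

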